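# Fill the pot from the sprung seed-ball chute

## Task

Stand the small terracotta pot on the bench right in front of the seed-ball chute, centred on its lip and with the pot's rim close up to the lip (less than a finger's breadth away), and let go of it. Then pull the chute's sprung gate out by its red handle until the handle is level with the green mark on the white rail, so that all three seed balls run into the pot, and keep it there: finish still holding the gate out at the mark, and leave everything else where it is.

Things in the scene. Friction and masses are not known exactly. Their poses are not given: they have to be found in the camera images.
- pot: Small empty terracotta flowerpot, 80 mm high, upright and loose, 0.16 to 0.26 kg. The rim is a straight collar 64 mm in outside diameter over the top 21 mm; below it the body tapers from 58 mm to 50 mm at the foot; the mouth is 56 mm wide. Origin: centre of its underside, z up.
- chute: Fixed seed-ball chute: aluminium trough on green legs, 38 mm wide outside, 30 mm inside, sloping down at 14 degrees to an open lip. Origin: on the bench straight below the middle of the lip's edge; x points level up the chute (the pot goes on the -x side), y level across it (gate handle on the -y side), z up. Trough runs 170 mm back from the lip, up to 165 mm high; legs start 55 mm behind the lip.
- lip (a point): Middle of the trough's floor edge at the lip, 100 mm above the bench; side walls 14 mm high there. Balls fly off it and pass rim height about 27 to 37 mm in front of it (chute's -x). Best place for the pot: on the chute's centre line, its centre about 38 mm in front of the lip, which leaves 6 mm between rim and lip; nearer than 32 mm the pot would hit the lip on its way straight down.
- gate (a joint): Pull-out of the sprung gate, m: 0 shut (start), 0.040 handle level with the green mark, 0.065 end stop. It moves along the chute's -y. Spring: about 2.4 N when shut, 7.2 N at the mark. The gate is a steel plate across the trough with a 40 mm window: at the mark the window lines up with the trough and the balls roll out; shut or pulled too far, it blocks them.
- gate_mid (a point): Middle of the gate's top edge, 142 mm above the bench; the gate crosses the trough 28 mm behind the lip. Moves with the gate. From here the plate sticks out 72 mm to the chute's +y side; its thin rod (top 109 mm above the bench) runs to the handle on the -y side.
- handle (a point): Grip point on the gate's red handle, on its axis: an upright red plastic cylinder, 18 mm in diameter, from 88 to 154 mm above the bench; this point at 125 mm. Free on all sides; 105 mm from the middle of the trough when shut.
- mark (a point): The green mark: a 6 mm wide stripe across the fixed white rail under the handle. This fixed point, 125 mm above the bench and 41 mm above the stripe, is where handle lies when the gate is out at the mark. The rail is 18 mm wide, its top 84 mm above the bench, and ends 60 mm beyond the mark.
- ball0: Brown hard seed ball 24 mm in diameter, 14 g, the first in the trough, resting against the gate. Origin at its centre.
- ball1: The second seed ball, the same, touching behind the first.
- ball2: The third seed ball, the same, behind the second.
- blue_pot: Blue glazed pot, 70 mm across, 70 mm high, loose bystander. Origin: centre of its underside.
- tin: Closed light-coloured tin, 62 mm across, 85 mm high, loose bystander. Origin: centre of its underside.
- spray: Yellow plastic spray bottle, 80 mm across, 238 mm high, loose bystander. Origin: centre of its underside.
- tray: Bamboo tray 150 x 270 x 28 mm, loose bystander, with the rake in it. Origin: centre of its underside.
- rake: Steel hand rake with wooden handle, 220 mm long, 24 mm high, lying in the tray, bystander. Origin under its middle.
- spool: Wooden spool 60 mm across, 58 mm high, loose bystander. Origin: centre of its underside.

How it is judged:
On the way, in this order (a step that is already met when the one before it is completed fails the run):
1. the pot stands upright on the bench, centred in front of the lip and close up to it, let go, with the gate still shut (x of pot in the frame of chute between -0.05 and -0.012 m and y of pot in the frame of chute between -0.011 and 0.011 m and height (world z) of pot below 0.006 m and angle between pot's own z axis and vertical below 0.08 rad and contact force between the fingers and pot below 0.1 N and linear speed of pot below 0.02 m/s and value of joint gate below 0.008 m), for 0.2 s.
2. the gate is held out at the mark by the gripper (value of joint gate between 0.0345 and 0.0455 m and contact force between the fingers and gate above 1.5 N), for 0.5 s.
At the end, for the whole second after the job is handed in: The gripper holds the gate still at the mark (40 mm, within 5.5 mm), pressing on it with over 1.5 N; all three balls rest in the pot; the pot stands upright on the bench, untouched, its centre 12 to 50 mm in front of the lip and within 11 mm of the chute's centre line (all of step 2 and x of pot in the frame of chute between -0.05 and -0.012 m and y of pot in the frame of chute between -0.011 and 0.011 m and height (world z) of pot below 0.006 m and angle between pot's own z axis and vertical below 0.08 rad and z of ball0 in the frame of pot between 0.005 and 0.078 m and horizontal distance between each of ball0, ball1, ball2 and pot below 0.027 m and linear speed of each of ball0, ball1, ball2 below 0.05 m/s and z of ball1 in the frame of pot between 0.005 and 0.078 m and z of ball2 in the frame of pot between 0.005 and 0.078 m and velocity of joint gate between -0.01 and 0.01 m/s and contact force between the fingers and pot below 0.1 N); the arm keeps its last pose, push and grip.
It fails at once if a bystander (blue pot, tin, spray bottle, tray, rake or spool) is moved more than 25 mm (distance of any of blue_pot, tin, spray, tray, rake, spool from where it was at the start of the episode above 0.025 m).
It also fails if it takes over 56 s, if anything falls off the work surface, if the arm or the gripper's body presses on something with over 40 N, if the wrist force passes 120 N, or if a joint passes its speed limit or range.

## Robot

A 6-joint arm with a two-finger parallel gripper is mounted at the origin on the work surface. World frame = base frame: x ahead of the robot, y to its left, z up, the work surface at z = 0. Lengths are in m, angles in rad, forces in N, time in s.
With the tool pointing down it reaches from about 0.35 to 0.775 m from the base axis. Payload 7.3 kg.
Tool frame: the origin (TCP) lies between the finger pads; the fingertips stand 8 mm ahead of it and the grasp point (between the pads) lies 11 mm behind it; z points along the fingers, y is the line along which they close (so a half turn about z gives the same grasp; the last joint's range is limited). The gripper opens to 92 mm and grips with 3 to 60 N. Pads are 19 mm wide; open, the fingers measure 130 mm over their backs; the gripper's body (75 mm by 190 mm) begins 47 mm behind the grasp point.
Start: joints at [1.003, 0.342, 1.524, -0, 1.275, -0.146], TCP at [0.215, 0.479, 0.235] pointing down, gripper open.
Joint ranges: [-2.53, 2.53], [-0.77, 2.02], [0.04, 2.7], [-1, 4.14], [0.28, 2.66], [-3.11, 3.11]. Speed limits (rad/s): [2.57, 2.57, 3.14, 3.14, 3.14, 3.14].

## Interface

Orientations are given as a rotation vector (axis times angle).
In Python, from cell import read_state, cams, ctrl, finder gives the robot as it stands.
- The arm moves only by the shell command python3 -m inch 'ROWS' [OPENING] [FORCE]. ROWS is JSON, a list that holds one entry, the list of rows, each a list of 6 numbers: the shift along the tool's x, y, z in m, then the turn, a rotation vector about the tool's x, y, z in degrees. In form: [[[dx, dy, dz, ax, ay, az], ...]]. A call has 1 to 10 rows; each row is the pose to reach, as a shift and turn from the pose commanded when the call began, along the tool's axes at that moment; what a row does not reach only later rows make up. A row lasts 1/12 s, in which the tool goes at most 41.7 mm and 7.16 degrees, less where a joint would pass 70% of its speed; a pose out of reach is approached as far as the arm can. A call with a gripper value outside its range is refused whole. OPENING is the opening, from 0 (shut) to 1 (fully open), set as the call begins (- or left out, the last holds). The fingers move at their own pace and stop on an object; FORCE is the grip in N (left out, the last holds). Time passes only in rows, so rows that repeat a pose let the fingers close. It gives the time, the measured TCP pose, the force, the opening and the grip force at its end, in the units of the state.
- read_state(): the state, without advancing time (a new reading comes with each control period).
- cams.get_image(name): name is "scene" or "top" or "wrist"; returns (picture, depth): 480x640x3 uint8, blue, green, red; 480x640 float32, m along the optical axis (not along the pixel's ray), 0 where there is no reading.
- cams.get_calibration(name): a dict with "camera_matrix" (3x3 intrinsics, pixels), "R" (3x3) and "t" (3): a world point X has camera coordinates R X + t. Camera axes: x right, y down, z forward; pixel columns grow to the right and rows downward; lengths in m; the calibration is good to about 2 mm. A picture is of the moment at which its call begins: read the wrist's pose just before it. get_calibration takes no time and is no camera call; for the wrist camera it gives the pose at the moment of the call.
- ctrl.close_job(): hands the job in; it is judged then, once.
Trained networks look in the newest picture that a camera, given by its name, has taken for a name from the list of things; names that differ only in an ending like _2 or _b are one class to them, and where a whole thing is asked for, a point or a joint stands for the part that bears it (a point fixed in the world has none). Each returns a list of dicts, best first, with "p" (0 to 1); they miss things now and then, are a little off and sometimes report something else, mostly with a low value. They report only what shows in the picture. A call takes as long as a camera call.
- finder.look_for(camera, label): "centre" ([x, y, z] in m, in world coordinates, good to about 4 mm: the middle of the surface that is visible of it).
- finder.outline_of(camera, label): "region" (480x640 bool, what is visible of it).
- finder.tip_of(camera, label): "centre" ([x, y, z] in m, in world coordinates, good to about 4 mm: a listed point, or the origin of a listed thing).
The state is a dict: "time_s": time; "joint_pos": joint angles; "qd": joint speeds; "joint_efforts": joint torques, N m; "position": TCP position; "ee_rot": TCP orientation; "force": force on the tool from outside, world axes, zero at the start; "moment": the same for the moment, N m; "grip_width": finger opening in m; "gripper_force": force on a finger pad.
Only numpy, scipy, OpenCV 4.12 (cv2) and the standard library are available. Lean on these libraries where they do the work, as an engineer would, in place of code of your own. Each camera call takes 0.05 s, during which the arm holds its last target. There are 200 camera calls.

## Working session

There is one attempt and no reset: what is moved stays moved. The work goes in short steps, Python scripts to look and compute and a shell command to move; the robot and the scene stay as the last step left them, time stands still between calls to the robot, and variables do not carry over. Pictures are saved under pics/ and viewed, at most 10 in all, crops included, and the job is handed in when it is done.

```bash
mkdir -p pics; ls
python3 - <<'E'
from cell import read_state,cams,ctrl,finder
import cv2,numpy as np
s=read_state();print(s['time_s'],s['position'],s['ee_rot'],s['grip_width'])
for c in ['scene','top']:
    im,d=cams.get_image(c);cv2.imwrite(f'pics/{c}0.png',im)
    for l in ['pot','chute','lip','gate_mid','handle','mark','blue_pot','tin','spray','tray','spool','ball0']:
        r=finder.tip_of(c,l)
        print(c,l,[(np.round(q['centre'],4).tolist(),round(q['p'],2)) for q in r[:2]])
print(read_state()['time_s'])
E
```

```text
pics
0.0 [0.21471104 0.47865685 0.23404433] [-6.57529511e-01 -3.07147258e+00  2.26734809e-03] 0.09199938288242049
scene pot [([0.4229, 0.3037, 0.0002], 0.57)]
scene chute [([0.5109, 0.0542, 0.0006], 0.63), ([0.7214, 0.2416, -0.0016], 0.42)]
scene lip [([0.5127, 0.0559, 0.0981], 0.74), ([0.4917, -0.0913, 0.1248], 0.38)]
scene gate_mid [([0.5339, 0.0533, 0.141], 0.84)]
scene handle [([0.5053, -0.0505, 0.1263], 0.86)]
scene mark [([0.4919, -0.0913, 0.1242], 0.81), ([0.5944, 0.0415, 0.1374], 0.45)]
scene blue_pot [([0.4251, 0.2996, 0.0002], 0.72), ([0.5877, 0.3177, 0.0016], 0.59)]
scene tin [([0.4386, -0.3497, 0.002], 0.75), ([0.666, -0.4133, 0.0015], 0.62)]
scene spray [([0.6635, -0.4174, 0.0008], 0.21)]
scene tray [([0.6656, -0.4106, 0.0011], 0.93), ([0.5753, 0.0422, 0.1262], 0.43)]
scene spool [([0.4218, -0.146, -0.0006], 0.66)]
scene ball0 [([0.5538, 0.0472, 0.1279], 0.52), ([0.5959, 0.0368, 0.1373], 0.49)]
top pot [([0.4237, 0.3096, -0.0002], 0.84)]
top chute [([0.5096, 0.0563, 0.0022], 0.82)]
top lip [([0.5094, 0.0587, 0.1009], 0.79)]
top gate_mid []
top handle [([0.5089, -0.0544, 0.1255], 0.94)]
top mark [([0.5027, -0.0869, 0.1188], 0.85), ([0.4389, -0.3523, -0.0008], 0.4)]
top blue_pot [([0.5894, 0.3157, 0.0034], 0.75), ([0.5141, 0.0578, 0.0028], 0.71)]
top tin [([0.4396, -0.3533, -0.0001], 0.95)]
top spray [([0.7195, 0.2411, -0.0004], 0.68)]
top tray [([0.6593, -0.4089, -0.0022], 0.89)]
top spool [([0.4163, -0.1528, 0.0031], 0.75)]
top ball0 [([0.5986, 0.0307, 0.1297], 0.68), ([0.5729, 0.0424, 0.1281], 0.46)]
1.3
```

View pics/top0.png

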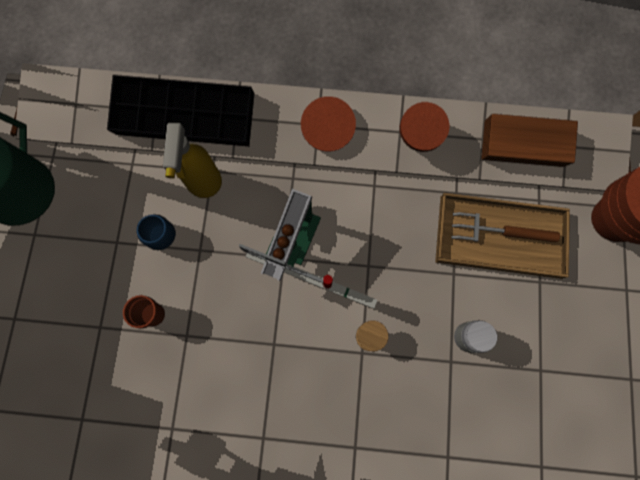

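View pics/scene0.png

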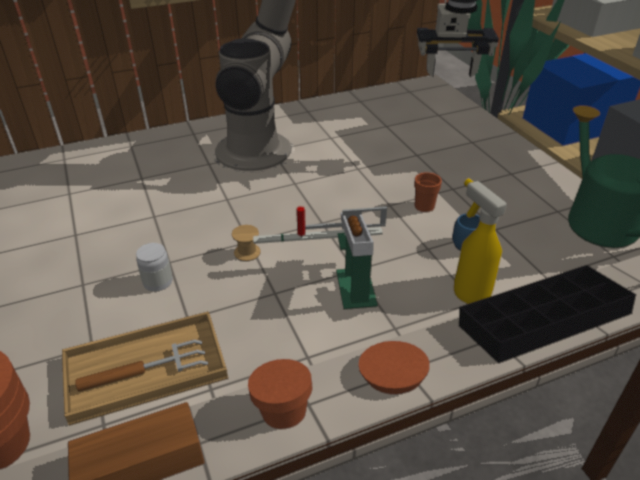

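Top view: the pot is at px (143,312), the lip at (272,268) and the red handle at (328,282). The spool at (372,336) and the spray bottle at (200,170) are both clear of my path. The blue pot detection at (0.425,0.300) is really the terracotta pot. I'll fit the chute pose next and plan the approach.

```bash
cat > h.py <<'E'
import numpy as np
from scipy.spatial.transform import Rotation as Ro
from cell import read_state,cams,ctrl,finder
def target_R(yaw,tilt=0):
    # tool z down, y along chute y, x along -chute x; tilt leans the body towards chute -x
    R=np.array([[-np.cos(yaw),-np.sin(yaw),0],[-np.sin(yaw),np.cos(yaw),0],[0,0,-1.]]).T
    return R@Ro.from_euler('y',tilt,degrees=True).as_matrix()
def delta(grasp,R):
    s=read_state();R0=Ro.from_rotvec(s['ee_rot']).as_matrix()
    tcp=np.array(grasp)+R[:,2]*0.011
    print('t',s['time_s'],'shift mm',np.round(1000*R0.T@(tcp-s['position']),1),'turn deg',np.round(np.degrees(Ro.from_matrix(R0.T@R).as_rotvec()),2))
def fit(obs):  # obs: list of (chute xy, world xy)
    a=np.array([o[0] for o in obs]);b=np.array([o[1] for o in obs])
    am=a.mean(0);bm=b.mean(0);A=a-am;B=b-bm
    th=np.arctan2((A[:,0]*B[:,1]-A[:,1]*B[:,0]).sum(),(A*B).sum())
    r=np.array([[np.cos(th),-np.sin(th)],[np.sin(th),np.cos(th)]])
    c=bm-r@am
    return th,c,r,np.round(1000*((r@a.T).T+c-b),1)
E
python3 - <<'E'
from h import *
o=[((0,0),(.5109,.0542)),((0,0),(.5127,.0559)),((.028,0),(.5339,.0533)),((.028,-.105),(.5053,-.0505)),((.028,-.145),(.4919,-.0913)),
((0,0),(.5096,.0563)),((0,0),(.5094,.0587)),((.028,-.105),(.5089,-.0544)),((.028,-.145),(.5027,-.0869))]
th,c,r,e=fit(o);print(np.degrees(th),c,e.tolist());print(r@[-.04,0]+c,r@[.028,-.105]+c)
R=target_R(th,0)
print(R, target_R(th,15)[:,2])
delta([.4233,.307,.16],R);delta([.4233,.307,.068],target_R(th,15))
E
```

```text
-15.908662704305035 [0.50974604 0.0571694 ] [[-1.2, 3.0], [-3.0, 1.3], [2.8, -3.8], [2.6, -1.0], [5.0, 1.3], [0.1, 0.9], [0.3, -1.5], [-1.0, 2.9], [-5.8, -3.1]]
[0.47127804 0.06813358] [ 0.50789265 -0.05148402]
[[-0.96169988  0.27410462  0.        ]
 [ 0.27410462  0.96169988  0.        ]
 [ 0.          0.         -1.        ]] [-0.24890624  0.0709435  -0.96592583]
t 1.3 shift mm [-260.5  -71.6   85.8] turn deg [ 0.01  0.   -8.26]
t 1.3 shift mm [-257.7  -72.1  177.4] turn deg [ 1.09 14.98 -8.21]
```

```bash
sed -i "s/def target_R(yaw,tilt=0):/def target_R(yaw=np.radians(-15.9),tilt=0):/; s/from_euler('y',tilt/from_euler('y',-tilt/" h.py; python3 -c "
from h import *
delta([.4233,.307,.17],target_R(tilt=15))"
```

```text
t 1.3 shift mm [-263.3  -71.2   75.4] turn deg [ -1.08 -14.97  -8.22]
```

```bash
python3 -m inch '[[[-0.263,-0.071,0.075,-1.1,-15,-8.2],[-0.263,-0.071,0.075,-1.1,-15,-8.2],[-0.263,-0.071,0.075,-1.1,-15,-8.2],[-0.263,-0.071,0.075,-1.1,-15,-8.2],[-0.263,-0.071,0.075,-1.1,-15,-8.2],[-0.263,-0.071,0.075,-1.1,-15,-8.2],[-0.263,-0.071,0.075,-1.1,-15,-8.2],[-0.263,-0.071,0.075,-1.1,-15,-8.2],[-0.263,-0.071,0.075,-1.1,-15,-8.2],[-0.263,-0.071,0.075,-1.1,-15,-8.2]]]' 1
python3 - <<'E'
from h import *
import cv2
im,d=cams.get_image('wrist');cv2.imwrite('pics/w1.png',im)
for l in ['pot','blue_pot','lip','gate_mid','chute','handle']:
    print(l,[(np.round(q['centre'],4).tolist(),round(q['p'],2)) for q in finder.tip_of('wrist',l)[:2]])
# rim fit from depth
K=cams.get_calibration('wrist');M=np.array(K['camera_matrix'])
v,u=np.nonzero(d>0);z=d[v,u];P=np.c_[(u-M[0,2])/M[0,0]*z,(v-M[1,2])/M[1,1]*z,z]
W=(P-np.array(K['t']))@np.array(K['R'])
m=(abs(W[:,2]-.08)<.004)&(np.hypot(W[:,0]-.423,W[:,1]-.307)<.05)
p=W[m][:,:2].astype(np.float32);print(len(p), p.size and cv2.minEnclosingCircle(p),p.min(0),p.max(0))
delta([.4233,.307,.07],target_R(tilt=15))
E
```

```text
time_s: 2.13
position: [0.4257, 0.3067, 0.1598]
ee_rot: [0.4, 2.854, -0.052]
force: [0.2, -0.2, 0.3]
grip_width: 0.0918
gripper_force: 0.0
pot [([0.4255, 0.3085, -0.0017], 0.77)]
blue_pot [([0.5898, 0.3183, 0.0032], 0.61)]
lip []
gate_mid []
chute []
handle []
2249 ((0.4217364490032196, 0.305508553981781), 0.03233594819903374) [0.3897298  0.27416813] [0.45391944 0.33739027]
t 2.4833 shift mm [25.2 -0.9 97.4] turn deg [0.06 0.04 0.05]
```

View pics/w1.png

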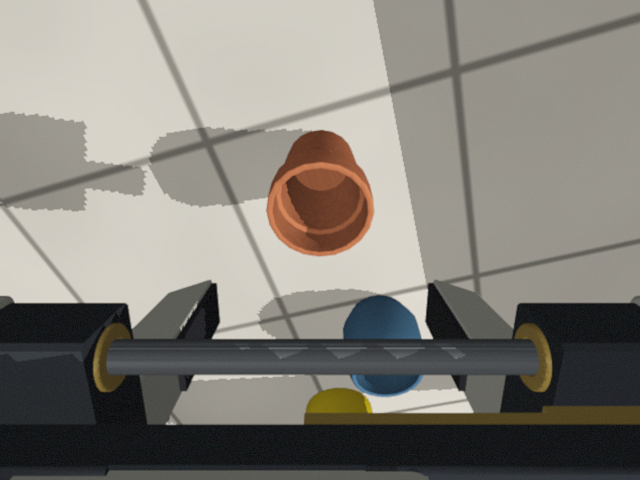

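The wrist view shows the pot rim centred at px (320,210) between the open fingers. The depth fit puts it at (0.4217,0.3055) with r 32 mm. I'll descend and grip.

```bash
python3 -c "
from h import *
delta([.4217,.3055,.069],target_R(tilt=15))"
```

```text
t 2.4833 shift mm [26.6 -2.8 98.1] turn deg [0.06 0.04 0.05]
```

```bash
python3 -m inch '[[[0.009,-0.003,0.033,0,0,0],[0.018,-0.003,0.065,0,0,0],[0.0266,-0.003,0.098,0,0,0],[0.0266,-0.003,0.098,0,0,0],[0.0266,-0.003,0.098,0,0,0]]]' 1; python3 -m inch '[[[0,0,0,0,0,0],[0,0,0,0,0,0],[0,0,0,0,0,0],[0,0,0,0,0,0],[0,0,0,0,0,0],[0,0,0,0,0,0],[0,0,0,0,0,0],[0,0,0,0,0,0]]]' 0.5 15;  python3 -c "
from h import *
delta([.4217,.3055,.069],target_R(tilt=15))
delta([.4217,.3055,.119],target_R(tilt=15))"
```

```text
time_s: 2.9
position: [0.4238, 0.3035, 0.0573]
ee_rot: [0.398, 2.856, -0.056]
force: [0.4, 0.2, 0.6]
grip_width: 0.092
gripper_force: 0.0
time_s: 3.57
position: [0.4255, 0.3043, 0.0592]
ee_rot: [0.399, 2.852, -0.05]
force: [-0.1, 1.5, 7.4]
grip_width: 0.0615
gripper_force: 15.0
t 3.5667 shift mm [1.3 0.1 0.5] turn deg [ 0.12  0.13 -0.03]
t 3.5667 shift mm [-11.7   0.2 -47.7] turn deg [ 0.12  0.13 -0.03]
```

```bash
python3 -m inch '[[[-0.003,0,-0.010,0,0,0],[-0.006,0,-0.025,0,0,0],[-0.013,0,-0.048,0,0,0],[-0.013,0,-0.048,0,0,0],[-0.013,0,-0.048,0,0,0]]]' - 20
python3 - <<'E'
from h import *
import cv2
im,d=cams.get_image('scene');cv2.imwrite('pics/s2.png',cv2.resize(im[120:280,330:530],None,fx=3,fy=3))
for l in ['pot','lip','gate_mid','handle','mark']:
    print(l,[(np.round(q['centre'],4).tolist(),round(q['p'],2)) for q in finder.tip_of('scene',l)[:2]])
im,d=cams.get_image('wrist')
print([(np.round(q['centre'],4).tolist(),round(q['p'],2)) for q in finder.tip_of('wrist','pot')[:2]])
s=read_state();print(s['position'],s['grip_width'],s['force'])
R=Ro.from_rotvec(s['ee_rot']).as_matrix();print('grasp',s['position']-R[:,2]*.011)
E
```

```text
time_s: 3.98
position: [0.4252, 0.304, 0.109]
ee_rot: [0.4, 2.852, -0.05]
force: [0.2, -0.1, -2.5]
grip_width: 0.061
gripper_force: 20.0
pot [([0.425, 0.3021, 0.0514], 0.87)]
lip [([0.5139, 0.0538, 0.093], 0.85)]
gate_mid [([0.532, 0.0556, 0.1416], 0.84)]
handle [([0.5076, -0.0492, 0.1239], 0.8), ([0.4946, -0.09, 0.1231], 0.65)]
mark [([0.4923, -0.0906, 0.1233], 0.97), ([0.5129, 0.059, 0.0978], 0.41)]
[([0.4251, 0.3091, 0.0469], 0.72)]
[0.42453443 0.3035474  0.10723875] 0.06129849401301289 [-0.3584244   0.63945647 -2.21143605]
grasp [0.42180241 0.30433359 0.11786503]
```

View pics/s2.png

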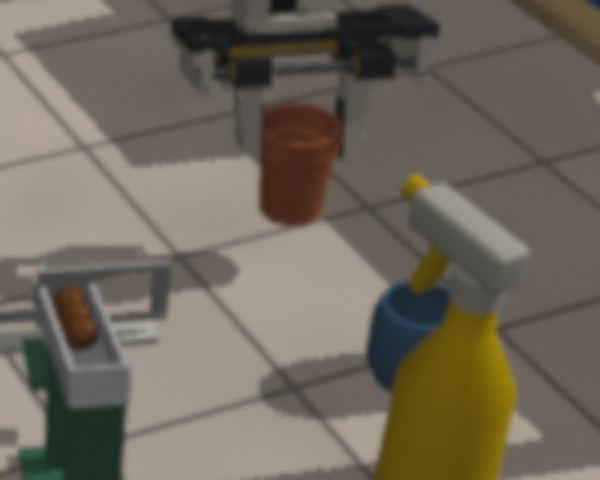

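Scene crop: the pot is held upright, about 50 mm up, at crop px (295,165). Next I'll refine the chute pose from depth while carrying.

```bash
cat > meas.py <<'E'
from h import *
import cv2
def cloud(c):
    im,d=cams.get_image(c);K=cams.get_calibration(c);M=np.array(K['camera_matrix'])
    v,u=np.nonzero(d>0);z=d[v,u];P=np.c_[(u-M[0,2])/M[0,0]*z,(v-M[1,2])/M[1,1]*z,z]
    return (P-np.array(K['t']))@np.array(K['R']),im[v,u].astype(int)
if __name__=='__main__':
    for c in ['top','scene']:
        W,C=cloud(c)
        near=(abs(W[:,0]-.53)<.16)&(abs(W[:,1])<.19)
        red=near&(C[:,2]>90)&(C[:,2]>2.5*C[:,1])&(C[:,2]>2.5*C[:,0])
        h=W[red&(W[:,2]>.08)];t=h[h[:,2]>h[:,2].max()-.006] if len(h) else h
        print(c,'red',len(h),np.median(h,0).round(4),h.max(0).round(4),'top',len(t),t.mean(0).round(4))
        g=near&(C[:,1]>1.25*C[:,2])&(C[:,1]>1.1*C[:,0])&(W[:,2]>.07)&(W[:,1]<-.06); print('green',g.sum(),W[g].mean(0).round(4) if g.any() else '')
        r=np.array([[np.cos(-.2775),-np.sin(-.2775)],[np.sin(-.2775),np.cos(-.2775)]])
        q=W.copy();q[:,:2]=(W[:,:2]-[.5097,.0572])@r
        b=near&(q[:,0]>-.02)&(q[:,0]<.2)&(abs(q[:,1])<.03)&(W[:,2]>.09)
        b=q[b]; 
        for lo in np.arange(-.01,.17,.02):
            k=b[(b[:,0]>=lo)&(b[:,0]<lo+.02)]
            if len(k): print(round(lo,3),len(k),'y',np.percentile(k[:,1],[1,99]).round(4),'z',np.percentile(k[:,2],[1,99]).round(3),'xmin',k[:,0].min().round(4))
        e=q[near&(W[:,2]>.125)&(abs(q[:,0]-.028)<.02)&(q[:,1]>.025)&(q[:,1]<.1)]
        if len(e)>5: print('plate',len(e),np.polyfit(e[:,1],e[:,0],1).round(4),e[:,1].max().round(4),e[:,2].max().round(4))
E
python3 meas.py
```

```text
top red 57 [ 0.5093 -0.052   0.1537] [ 0.5165 -0.0455  0.1585] top 41 [ 0.5094 -0.052   0.1542]
green 20 [ 0.4974 -0.0906  0.0835]
-0.01 80 y [-0.0188  0.0184] z [0.098 0.118] xmin 0.0007
0.01 296 y [-0.0266  0.0236] z [0.098 0.143] xmin 0.0101
0.03 247 y [-0.0278  0.0285] z [0.098 0.144] xmin 0.0301
0.05 246 y [-0.0195  0.0182] z [0.111 0.141] xmin 0.0501
0.07 253 y [-0.0198  0.018 ] z [0.093 0.147] xmin 0.0701
0.09 208 y [-0.0199  0.0178] z [0.121 0.149] xmin 0.0903
0.11 238 y [-0.0202  0.0175] z [0.124 0.154] xmin 0.1101
0.13 246 y [-0.0205  0.0174] z [0.129 0.16 ] xmin 0.13
0.15 235 y [-0.0205  0.0169] z [0.094 0.163] xmin 0.1501
plate 80 [-0.0019  0.0319] 0.0723 0.146
scene red 70 [ 0.5165 -0.0473  0.1491] [ 0.521  -0.0412  0.1558] top 34 [ 0.512  -0.0496  0.1535]
green 5 [ 0.4998 -0.0877  0.084 ]
-0.01 7 y [-0.0156 -0.0149] z [0.099 0.114] xmin 0.0027
0.01 48 y [-0.0279  0.0282] z [0.095 0.143] xmin 0.0111
0.03 244 y [-0.0297  0.0267] z [0.101 0.144] xmin 0.03
0.05 89 y [-0.0168  0.0215] z [0.111 0.141] xmin 0.0503
0.07 124 y [-0.0172  0.0202] z [0.092 0.146] xmin 0.0701
0.09 194 y [-0.0173  0.0197] z [0.121 0.148] xmin 0.09
0.11 86 y [-0.0175  0.0211] z [0.126 0.154] xmin 0.11
0.13 49 y [-0.0178  0.0202] z [0.13 0.16] xmin 0.1303
0.15 646 y [-0.0175  0.02  ] z [0.091 0.163] xmin 0.151
plate 112 [0.0322 0.0302] 0.0742 0.1446
```

```bash
sed -i "s/radians(-15.9)/radians(-16.2)/" h.py; python3 -c "
from h import *
delta([.4737,.0677,.119],target_R(tilt=15))"
```

```text
t 4.4833 shift mm [-111.  -213.5   28.9] turn deg [ 0.06 -0.    0.28]
```

```bash
python3 -m inch '[[[-0.014,-0.027,0.0037,0,0,0.1],[-0.028,-0.053,0.0072,0,0,0.2],[-0.042,-0.080,0.011,0,0,0.3],[-0.056,-0.107,0.0145,0,0,0.3],[-0.070,-0.133,0.018,0,0,0.3],[-0.083,-0.160,0.0217,0,0,0.3],[-0.097,-0.187,0.0253,0,0,0.3],[-0.111,-0.2135,0.029,0,0,0.3],[-0.111,-0.2135,0.029,0,0,0.3],[-0.111,-0.2135,0.029,0,0,0.3]]]'
python3 - <<'E'
from meas import *
delta([.4737,.0677,.119],target_R(tilt=15))
for c in ['top','scene']:
    W,C=cloud(c)
    if c=='top': cv2.imwrite('pics/t3.png',cv2.resize(cams.get_image(c)[0][200:340,180:380],None,fx=3,fy=3))
    print([(np.round(q['centre'],4).tolist(),round(q['p'],2)) for q in finder.tip_of(c,'pot')[:1]])
delta([.4737,.0677,.069],target_R(tilt=15))
E
```

```text
time_s: 5.32
position: [0.4768, 0.0654, 0.1086]
ee_rot: [0.412, 2.852, -0.052]
force: [-0.3, 0.9, -1.9]
grip_width: 0.0615
gripper_force: 20.0
t 5.3167 shift mm [0.8 1.3 0. ] turn deg [ 0.04  0.03 -0.24]
[([0.4766, 0.0695, 0.0501], 0.5)]
[([0.4744, 0.0657, 0.05], 0.94)]
t 5.5667 shift mm [12.6 -1.1 48.6] turn deg [0.12 0.01 0.07]
```

View pics/t3.png

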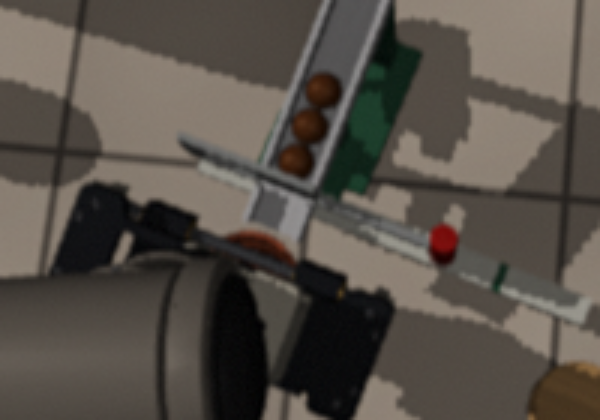

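The top crop shows the pot rim at (258,245), centred just in front of the lip at (275,215), with the gripper body clear of the chute. I'll lower it slowly.

```bash
python3 -m inch '[[[0.004,-0.0005,0.016,0,0,0],[0.009,-0.0005,0.032,0,0,0],[0.0115,-0.0005,0.044,0,0,0],[0.0125,-0.0005,0.048,0,0,0],[0.0125,-0.0005,0.048,0,0,0],[0.0125,-0.0005,0.048,0,0,0]]]'
python3 - <<'E'
from meas import *
for c in ['scene','wrist']:
    im,d=cams.get_image(c)
    if c=='scene': cv2.imwrite('pics/s4.png',cv2.resize(im[150:320,290:490],None,fx=3,fy=3))
    print([(np.round(q['centre'],4).tolist(),round(q['p'],2)) for q in finder.tip_of(c,'pot')[:1]])
delta([.4737,.0677,.069],target_R(tilt=15)); print(read_state()['force'])
E
```

```text
time_s: 6.07
position: [0.4769, 0.0673, 0.0591]
ee_rot: [0.404, 2.853, -0.051]
force: [-0.2, 0.1, -1.8]
grip_width: 0.0617
gripper_force: 20.0
[([0.4708, 0.0654, 0.0017], 0.57)]
[([0.4757, 0.071, 0.0008], 0.96)]
t 6.2667 shift mm [0.6 0.  0.7] turn deg [ 0.1   0.04 -0.  ]
[-0.1264763  -0.13171401 -1.75669602]
```

View pics/s4.png

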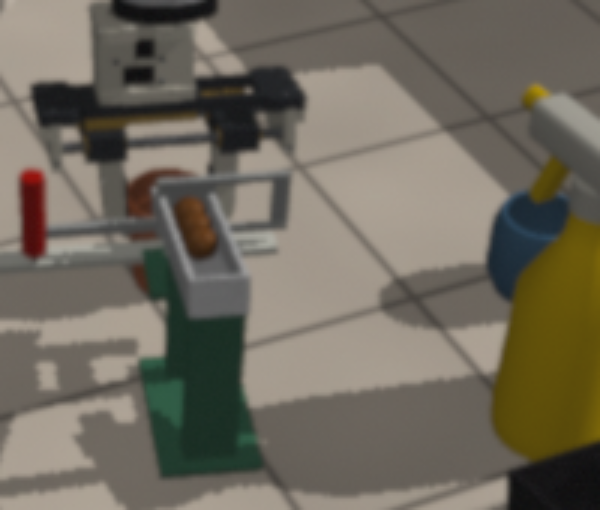

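The scene crop shows the pot behind the lip at (160,230), still carried since the force reads -1.8 N. I'll lower until it touches.

```bash
python3 -m inch '[[[0.0003,0,0.001,0,0,0],[0.0003,0,0.001,0,0,0],[0.0003,0,0.001,0,0,0]]]';python3 -m inch '[[[0.0003,0,0.001,0,0,0],[0.0003,0,0.001,0,0,0],[0.0003,0,0.001,0,0,0]]]'
```

```text
time_s: 6.52
position: [0.4773, 0.0666, 0.0587]
ee_rot: [0.406, 2.851, -0.051]
force: [-2.1, 1.0, 5.8]
grip_width: 0.0614
gripper_force: 20.0
time_s: 6.77
position: [0.4779, 0.0666, 0.0586]
ee_rot: [0.406, 2.849, -0.05]
force: [-5.5, 0.4, 14.4]
grip_width: 0.0614
gripper_force: 20.0
```

```bash
python3 -m inch '[[[-0.0003,0,-0.001,0,0,0],[-0.0003,0,-0.001,0,0,0]]]'; python3 -m inch '[[[0,0,0,0,0,0],[0,0,0,0,0,0],[0,0,0,0,0,0],[0,0,0,0,0,0],[0,0,0,0,0,0],[0,0,0,0,0,0]]]' 1; python3 -m inch '[[[-0.008,0,-0.030,0,0,0],[-0.016,0,-0.060,0,0,0],[-0.026,0,-0.097,0,0,0],[-0.034,0,-0.125,0,0,0],[-0.034,0,-0.125,0,0,0]]]'
python3 - <<'E'
from meas import *
W,C=cloud('wrist')
print([(np.round(q['centre'],4).tolist(),round(q['p'],2)) for l in ['pot','lip'] for q in finder.tip_of('wrist',l)[:1]])
m=(abs(W[:,2]-.08)<.004)&(np.hypot(W[:,0]-.4737,W[:,1]-.0677)<.05)
p=W[m][:,:2].astype(np.float32);print(len(p), p.size and cv2.minEnclosingCircle(p))
im,_=cams.get_image('wrist');cv2.imwrite('pics/w5.png',im)
delta([.5088,-.0518,.21],target_R())
E
```

```text
time_s: 6.93
position: [0.4771, 0.0665, 0.0585]
ee_rot: [0.406, 2.851, -0.051]
force: [-2.2, 1.8, 6.9]
grip_width: 0.0616
gripper_force: 20.0
time_s: 7.43
position: [0.4768, 0.0665, 0.0578]
ee_rot: [0.406, 2.853, -0.051]
force: [-0.5, 0.3, 0.1]
grip_width: 0.0908
gripper_force: 0.0
time_s: 7.85
position: [0.4805, 0.0663, 0.1937]
ee_rot: [0.405, 2.841, -0.048]
force: [1.0, -0.2, 0.5]
grip_width: 0.0921
gripper_force: 0.0
[([0.4733, 0.072, 0.0006], 0.79), ([0.5083, 0.0572, 0.1013], 0.67)]
986 ((0.4701971113681793, 0.06641488522291183), 0.031762562692165375)
t 8.05 shift mm [ -65.2 -104.1    4.2] turn deg [ 0.06 14.91 -0.02]
```

View pics/w5.png

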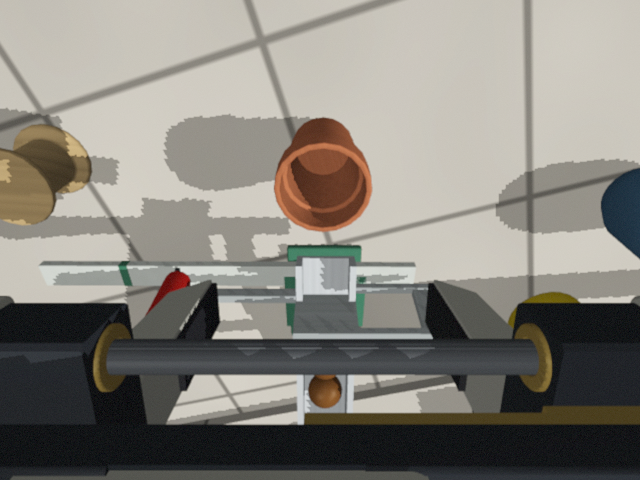

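The wrist view shows the pot released and upright. Its mouth centre is at (323,187), in line with the trough at x≈325. I'll move over the handle next.

```bash
python3 -m inch '[[[-0.016,-0.026,0.001,0,5,0],[-0.032,-0.052,0.002,0,10,0],[-0.048,-0.078,0.003,0,14.9,0],[-0.065,-0.104,0.004,0,14.9,0],[-0.065,-0.104,0.004,0,14.9,0],[-0.065,-0.104,0.004,0,14.9,0]]]' 0.7
python3 - <<'E'
from meas import *
W,C=cloud('wrist')
print([(l,np.round(q['centre'],4).tolist(),round(q['p'],2)) for l in ['handle','mark'] for q in finder.tip_of('wrist',l)[:1]])
red=(C[:,2]>90)&(C[:,2]>2.5*C[:,1])&(C[:,2]>2.5*C[:,0])&(abs(W[:,2]-.154)<.006)&(abs(W[:,0]-.509)<.03)&(abs(W[:,1]+.052)<.03)
p=W[red][:,:2].astype(np.float32);print(len(p),p.size and cv2.minEnclosingCircle(p))
delta([.5088,-.0518,.136],target_R())
E
```

```text
time_s: 8.55
position: [0.509, -0.0528, 0.1982]
ee_rot: [-0.448, -3.108, -0.003]
force: [-0.8, 0.7, 0.3]
grip_width: 0.0646
gripper_force: 0.0
[('handle', [0.5095, -0.0545, 0.1248], 0.75), ('mark', [0.4939, -0.0908, 0.1222], 0.75)]
804 ((0.5062364339828491, -0.04987659677863121), 0.008691404946148396)
t 8.7 shift mm [-0.8 -1.3 74.2] turn deg [ 0.11 -0.02  0.03]
```

```bash
python3 -m inch '[[[0.0005,-0.001,0.025,0,0,0],[0.0005,-0.001,0.05,0,0,0],[0.0005,-0.001,0.074,0,0,0],[0.0005,-0.001,0.074,0,0,0],[0.0005,-0.001,0.074,0,0,0]]]'; python3 -m inch '[[[0,0,0,0,0,0],[0,0,0,0,0,0],[0,0,0,0,0,0],[0,0,0,0,0,0],[0,0,0,0,0,0],[0,0,0,0,0,0],[0,0,0,0,0,0],[0,0,0,0,0,0],[0,0,0,0,0,0],[0,0,0,0,0,0]]]' 0 25; python3 -c "
from h import *
delta([.5088,-.0518,.136],target_R())
delta([.4976,-.0902,.136],target_R())"
```

```text
time_s: 9.12
position: [0.5078, -0.051, 0.1258]
ee_rot: [-0.44, -3.11, -0.003]
force: [-0.5, -0.4, 0.5]
grip_width: 0.0642
gripper_force: 0.0
time_s: 9.95
position: [0.509, -0.052, 0.1264]
ee_rot: [0.443, 3.107, 0.003]
force: [0.2, 3.0, 2.0]
grip_width: 0.0177
gripper_force: 25.0
t 9.95 shift mm [0.3 0.2 1.4] turn deg [ 0.13  0.14 -0.01]
t 9.95 shift mm [  0.3 -39.8   1.3] turn deg [ 0.13  0.14 -0.01]
```

```bash
python3 -m inch '[[[0,-0.008,0,0,0,0],[0,-0.016,0,0,0,0],[0,-0.024,0,0,0,0],[0,-0.032,0,0,0,0],[0,-0.038,0,0,0,0],[0,-0.040,0,0,0,0],[0,-0.040,0,0,0,0],[0,-0.040,0,0,0,0],[0,-0.040,0,0,0,0],[0,-0.040,0,0,0,0]]]'; python3 -m inch '[[[0,0,0,0,0,0],[0,0,0,0,0,0],[0,0,0,0,0,0],[0,0,0,0,0,0],[0,0,0,0,0,0],[0,0,0,0,0,0],[0,0,0,0,0,0],[0,0,0,0,0,0],[0,0,0,0,0,0],[0,0,0,0,0,0]]]'
python3 - <<'E'
from meas import *
delta([.4976,-.0902,.136],target_R())
im,d=cams.get_image('scene');cv2.imwrite('pics/s6.png',cv2.resize(im[150:320,250:450],None,fx=4,fy=3.5))
for l in ['ball0','pot','handle','gate_mid','mark']: print(l,[(np.round(q['centre'],4).tolist(),round(q['p'],2)) for q in finder.tip_of('scene',l)[:3]])
im,d=cams.get_image('top');cv2.imwrite('pics/t6.png',cv2.resize(im[200:340,180:380],None,fx=4,fy=4))
for l in ['ball0','pot','handle']: print(l,[(np.round(q['centre'],4).tolist(),round(q['p'],2)) for q in finder.tip_of('top',l)[:3]])
E
```

```text
time_s: 10.78
position: [0.4976, -0.0904, 0.1264]
ee_rot: [0.443, 3.107, 0.004]
force: [0.9, 6.0, 3.5]
grip_width: 0.0177
gripper_force: 25.0
time_s: 11.62
position: [0.4976, -0.0904, 0.1264]
ee_rot: [0.443, 3.108, 0.004]
force: [0.9, 6.4, 3.4]
grip_width: 0.0175
gripper_force: 25.0
t 11.6167 shift mm [0.1 0.1 1.4] turn deg [ 0.18  0.12 -0.03]
ball0 [([0.5119, 0.056, 0.0002], 0.6)]
pot [([0.5133, 0.0557, 0.0965], 0.49), ([0.4724, 0.0655, 0.0027], 0.45)]
handle [([0.4959, -0.0889, 0.1247], 0.68)]
gate_mid [([0.5174, 0.0133, 0.1386], 0.79)]
mark [([0.4929, -0.0915, 0.1211], 0.57)]
ball0 [([0.4697, 0.0755, 0.0142], 0.44), ([0.4701, 0.0543, 0.0351], 0.44), ([0.4761, 0.079, 0.0383], 0.43)]
pot [([0.4749, 0.0706, -0.0006], 0.95)]
handle [([0.4696, 0.0718, 0.014], 0.39)]
```

View pics/s6.png

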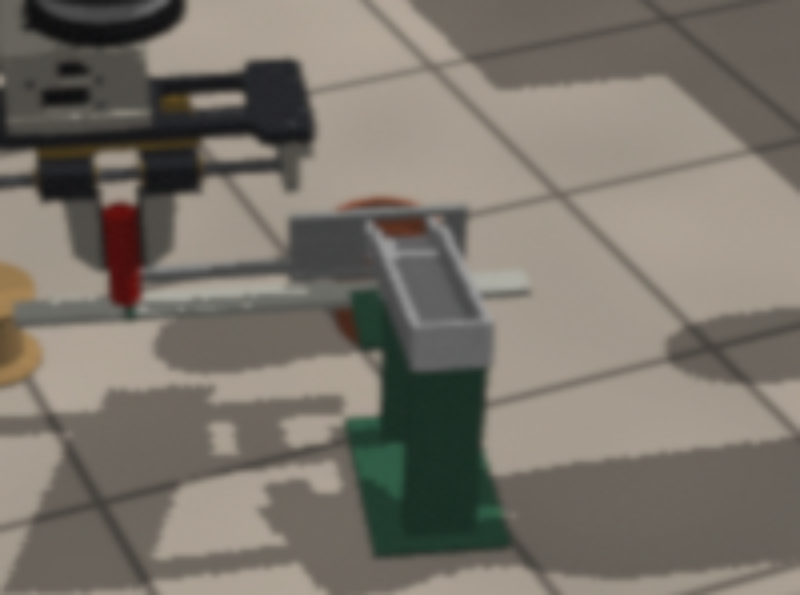

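View pics/t6.png

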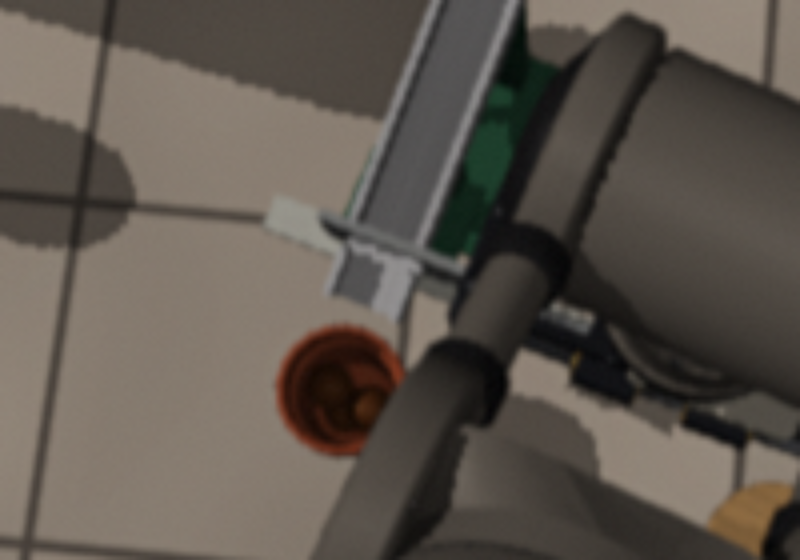

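The trough is empty and the balls are in the upright pot; the top camera reports three, two of them clear at px (330,385) and (370,405). The handle at (123,255) sits directly over the green mark at (128,312), so I'll hand in.

```bash
python3 -c "
from cell import ctrl,read_state
print(ctrl.close_job(),read_state()['time_s'])"
```

```text
the job is handed in; nothing more can be done
the job is handed in; nothing more can be done
```

I handed the job in with the pot standing about 40 mm in front of the lip, the seed balls run into it (trough empty; two clearly visible in the pot, three reported by the detector), and the gripper still holding the gate at the green mark; the judge's result was not shown.

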